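# Feed the honing slide by one turn of its hand wheel

### The job

Push the hand wheel of the blade honing slide by its upright handle exactly one full turn clockwise (seen from above), so that the carriage with the clipper blade travels to the right along the stone and the handle stops where it started. Only push the handle round with closed or spread fingers: do not pinch it, do not press it hard, and do not push the carriage itself. Leave the loose parts and tools lying where they are.

Things in the scene. Friction and masses are not known exactly. Their poses are not given: they have to be found in the camera images.
- honing_slide: grey cast base, a plate 160 x 150 x 12 mm fixed to the table; origin at the centre of its underside; x points from the wheel to the stone along its far edge (away from the robot), z up. All on it but the handle is under 77 mm high. Neighbours: bench grinder 260 mm high on its right (left end at y = 0.08), vice 110 mm high front left, drawers behind left, lamp arm 0.6 m up at the left and back
- wheel_axis (a point): point on the vertical axis of the hand wheel, 100 mm above the table, level with the middle of the handle. The wheel is dark steel with three spokes; its rim is 116 mm over all, top of the rim 68 mm above the table, top of the hub 76 mm
- handle_mid (a point): middle of the upright black handle on the wheel's rim, 100 mm above the table, 52 mm from the wheel's axis. The handle is a round grip of 21 mm diameter from 73 to 127 mm above the table, polished (friction about 0.25), does not spin on its own and moves in a horizontal circle with the wheel
- feed_wheel (a joint): angle of the hand wheel in rad, grows clockwise seen from above; starts anywhere from -0.9 to 0.9, end stops at -1.4 and 8.4. One turn is 6.283 more than at the start. At 0 the handle lies on the -x side of the axis in the frame of the base. About 2.5 N at the handle turn it; it stays where it is left
- carriage: aluminium carriage 68 x 64 mm with the held clipper blade on top, driven only by the wheel through rack and pinion: it runs to the right (along the base's -y) by 8 mm per rad, 50 mm per clockwise turn; origin at table height below its middle
- handle_trailing: half of the handle's skin on the side that looks back when the wheel turns clockwise, where the push goes; origin on the handle's centre line at table height
- handle_leading: the other half of the handle's skin, on the side that looks ahead in clockwise turning; origin on the handle's centre line at table height
- bush_1: loose steel bush, 27 mm diameter, 30 mm tall, standing on the table in front of the base; origin at the centre of its underside; not to be moved
- loose_blade: loose clipper blade 32 x 44 x 8 mm lying in front of the base; origin at the centre of its underside; not to be moved
- spindle_nut: loose hexagon nut 24 x 27 x 12 mm lying to the right of the base; origin at the centre of its underside; not to be moved
- driver_red: red-handled screwdriver 28 x 190 x 28 mm lying near the table's front edge; origin at the centre of its underside; not to be moved
- clipper_grey: grey hair clipper 46 x 174 x 38 mm lying at the right of the table; origin at the centre of its underside; not to be moved

How it is judged:
By the outcome, as a careful person would: the job done as asked, in the order asked, and still so for the second after the job is handed in, with the robot touching nothing.
It also fails if it takes over 66 s, if anything falls off the work surface, if the arm or the gripper's body presses on something with over 40 N, if the wrist force passes 120 N, or if a joint passes its speed limit or range.

### The arm

A 7-joint arm with a two-finger parallel gripper is mounted at the origin on a cart in front of the work surface, level with it; the furniture and walls round the work are solid. World frame = base frame: x ahead of the robot, y to its left, z up, the work surface at z = 0. Lengths are in m, angles in rad, forces in N, time in s.
With the tool pointing down it reaches from about 0.4 to 0.875 m from the base axis. Payload 6.5 kg.
Tool frame: the origin (TCP) lies where the fingers leave the gripper's body, on its centre line; the fingertips stand 64 mm ahead of it and the grasp point (between the pads) lies 45 mm ahead of it (bot.nose_length is the distance from the TCP to the fingertips, in m); z points along the fingers, x is the direction in which the jaws open and shut, and the axes are right-handed (so a half turn about z gives the same grasp; the last joint's range is limited). The gripper opens to 88 mm and grips with 3 to 60 N. Pads are 18 mm wide; open, the fingers measure 123 mm over their backs; the gripper's body (75 mm by 187 mm) begins 45 mm behind the grasp point.
Start: joints at [1.162, 0.536, -0.004, 1.538, 0.003, 1.067, -0.071], TCP at [0.218, -0.612, 0.303] pointing down, gripper open.
Joint ranges: [-2.7, 2.7], [-0.37, 2.16], [-1.27, 1.26], [0.24, 2.4], [-1.31, 4.45], [0.19, 1.91], [-2.76, 2.76]. Speed limits (rad/s): [2.39, 2.39, 3.14, 3.14, 3.14, 3.14, 3.14].

### API

Orientations are given as a 3x3 rotation matrix whose columns are the frame's x, y, z axes.
In Python, from station import sensors, imaging, workorder, bot gives the robot as it stands.
- The arm moves only by the shell command python3 -m handwheel 'ROWS' [OPENING] [FORCE]. ROWS is JSON, a list of rows, each an object with "dp": the shift along the tool's x, y, z normalised to -1 to 1, where 1 is 40 cm, a list of three; "roll": the turn about the tool's z normalised to -1 to 1, where 1 is 30 degrees. In form: [{"dp": [x, y, z], "roll": roll}, ...]. A call has 1 to 5 rows; each row is the pose to reach, as a shift and turn from the pose measured when the call began, along the tool's axes at that moment; what a row does not reach only later rows make up. A row lasts 1/8 s, in which the tool goes at most 62.5 mm and 10.7 degrees, less where a joint would pass 70% of its speed; a pose out of reach is approached as far as the arm can. A call with a number of a shift or a turn outside -1 to 1 is refused whole. A call with a gripper value outside its range is refused whole. OPENING is the opening, from 0 (shut) to 1 (fully open), set as the call begins (- or left out, the last holds). The fingers move at their own pace and stop on an object; FORCE is the grip in N (left out, the last holds). Time passes only in rows, so rows that repeat a pose let the fingers close. It gives the time, the measured TCP pose, the force and the opening at its end, in the units of the state.
- sensors.get_state(): the state, without advancing time (a new reading comes with each control period).
- imaging.get_image(name): name is "scene" or "top" or "wrist"; returns (picture, depth): 400x640x3 uint8, red, green, blue; 400x640 float32, m along the optical axis (not along the pixel's ray), 0 where there is no reading.
- imaging.calibration(name): a dict with "camera_matrix" (3x3 intrinsics, pixels), "R" (3x3) and "t" (3): a world point X has camera coordinates R X + t. Camera axes: x right, y down, z forward; pixel columns grow to the right and rows downward; lengths in m; the calibration is good to about 2 mm. The wrist camera is an equidistant fisheye: a pixel r from the principal point sees the ray r / f radians off the axis. A picture is of the moment at which its call begins: read the wrist's pose just before it. calibration takes no time and is no camera call; for the wrist camera it gives the pose at the moment of the call.
- workorder.hand_in(): hands the job in, once; it reports no verdict.
The state is a dict: "clock": time; "joint_positions": joint angles; "dq": joint speeds; "joint_efforts": joint torques, N m; "position": TCP position; "eef_rot": TCP orientation; "contact_force": force on the tool from outside, world axes, zero at the start; "ft_torque": the same for the moment, N m; "grip_width": finger opening in m.
Only numpy, scipy, OpenCV 4.12 (cv2) and the standard library are available. Lean on these libraries where they do the work, as an engineer would, in place of code of your own. Each camera call takes 0.05 s, during which the arm holds its last target. There are 200 camera calls.

## Working session

There is one attempt and no reset: what is moved stays moved. The work goes in short steps, Python scripts to look and compute and a shell command to move; the robot and the scene stay as the last step left them, time stands still between calls to the robot, and variables do not carry over. Pictures are saved under pics/ and viewed, about 8 in all and at most 12, crops included, and the job is handed in when it is done.

```bash
mkdir -p pics; ls; cat > h.py <<'E'
import numpy as np, cv2
from station import sensors, imaging, workorder, bot
def w(name,u,v,z=None,d=None):
    c=imaging.calibration(name);K=np.array(c["camera_matrix"]);R=np.array(c["R"]);t=np.array(c["t"])
    r=np.linalg.inv(K)@[u,v,1]
    if d is not None: return R.T@(r*d-t)
    o=-R.T@t; q=R.T@r
    return o+q*(z-o[2])/q[2]
def px(name,X):
    c=imaging.calibration(name);p=np.array(c["camera_matrix"])@(np.array(c["R"])@X+c["t"]);return p[:2]/p[2]
E
python3 - <<'E'
from h import *
s=sensors.get_state();print(s['clock'],s['position'],s['eef_rot'],s['contact_force'],s['grip_width'])
for n in("top","scene"):
    p,d=imaging.get_image(n);cv2.imwrite(f"pics/{n}0.png",p[:,:,::-1]);np.save(n+"d.npy",d);np.save(n+"p.npy",p)
    c=imaging.calibration(n);print(n,c)
E
```

```text
pics
0.0 [ 0.21829265 -0.61171097  0.30185185] [[ 3.36211534e-01 -9.41786229e-01 -7.08796629e-04]
 [-9.41784871e-01 -3.36212257e-01  1.60469865e-03]
 [-1.74958920e-03  1.28015749e-04 -9.99998461e-01]] [-0.59644166 -0.58285297  0.0478033 ] 0.088285741239109
top {'camera_matrix': array([[370.39401656,   0.        , 323.82018873],
       [  0.        , 370.39401656, 197.92791013],
       [  0.        ,   0.        ,   1.        ]]), 'R': array([[ 0.00584567, -0.9997938 , -0.0194472 ],
       [-0.98962517, -0.0029922 , -0.14364216],
       [ 0.14355435,  0.02008512, -0.9894386 ]]), 't': array([-0.03433849,  0.49247706,  1.13491476])}
scene {'camera_matrix': array([[432.61296063,   0.        , 317.31250389],
       [  0.        , 432.61296063, 199.79717187],
       [  0.        ,   0.        ,   1.        ]]), 'R': array([[-0.58028983, -0.81439782,  0.00446039],
       [-0.43186877,  0.30307055, -0.84949256],
       [ 0.69047308, -0.4948782 , -0.52758174]]), 't': array([0.2592078 , 0.28449978, 0.82128374])}
```

View pics/top0.png

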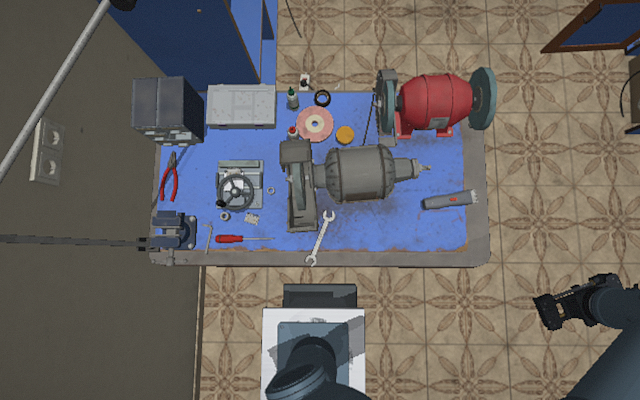

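View pics/scene0.png

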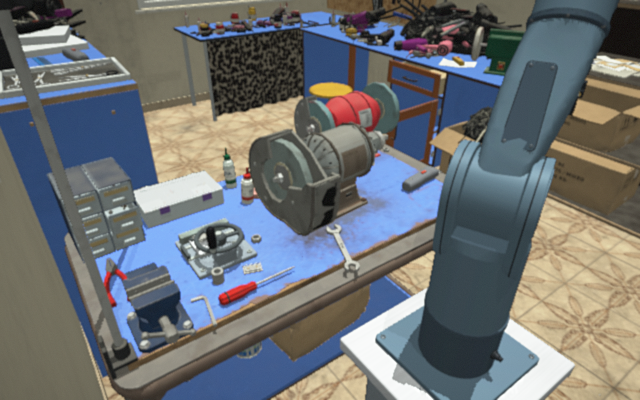

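The top view shows the slide near (240,187), with the wheel at about (237,190) and the handle near (235,200). The scene view shows the handle at (212,237). I'll enlarge both.

```bash
python3 - <<'E'
from h import *
a=np.load("topp.npy")[145:230,190:290];b=np.load("scenep.npy")[210:290,165:275]
a=cv2.resize(a,None,fx=7,fy=7,interpolation=2)
b=cv2.resize(b,None,fx=7,fy=7,interpolation=2)
cv2.imwrite("pics/a.png",a[:,:,::-1]);cv2.imwrite("pics/b.png",b[:,:,::-1])
E
```

```text
(no output)
```

View pics/a.png

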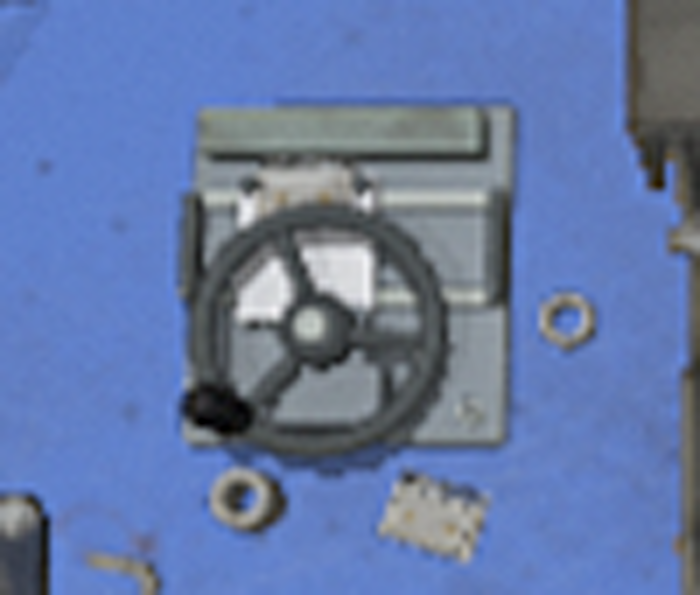

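View pics/b.png

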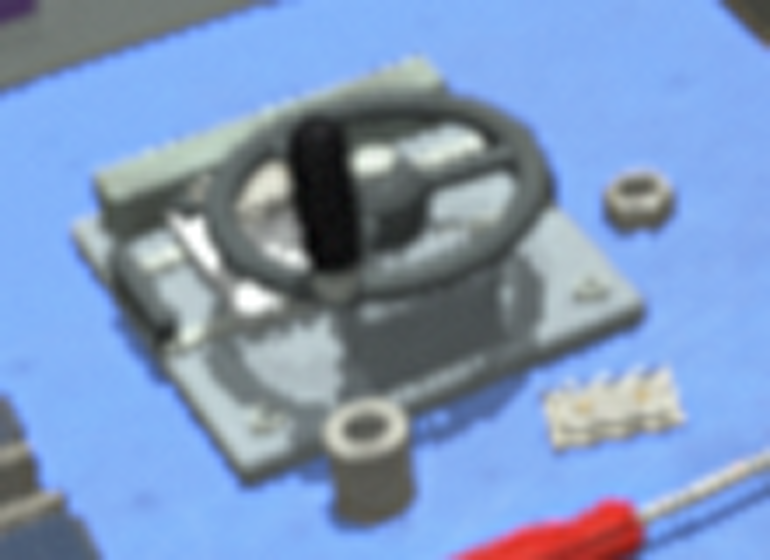

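The top crop shows the hub at (312,323) and the handle blob at about (218,408). The scene crop shows the handle running from (320,120) down to (330,268).

```bash
python3 - <<'E'
from h import *
T=lambda u,v:(u/7+190-.43,v/7+145-.43)
S=lambda u,v:(u/7+165-.43,v/7+210-.43)
hub=w("top",*T(312,323),z=.076);rim=w("top",*T(319,329),z=.062)
hm=w("top",*T(218,408),z=.1);hs=w("scene",*S(325,195),z=.1)
print("hub",hub,"rim",rim,"handle top",hm,"scene",hs, "scene hub",w("scene",*S(400,180),z=.076),"rim scene",w("scene",*S(380,197),z=.062))
c=[w("top",*T(u,v),z=.012) for u,v in((197,105),(517,105),(507,443),(183,443))]
for q in c:print(q)
for n,uv,z in(("bush",(242,497),.03),("blade",(435,515),.008),("nut",(567,321),.012)):print(n,w("top",*T(*uv),z=z))
for h in(hm,hs):
  d=h-hub;print(np.hypot(*d[:2]),np.degrees(np.arctan2(d[1],d[0])))
E
```

```text
hub [0.50826632 0.2426262  0.076     ] rim [0.50787629 0.24313055 0.062     ] handle top [0.4673898 0.2751068 0.1      ] scene [0.4637643  0.27573623 0.1       ] scene hub [0.48892228 0.24146964 0.076     ] rim scene [0.50230714 0.2442251  0.062     ]
[0.62247703 0.31828218 0.012     ]
[0.62261828 0.16733652 0.012     ]
[0.4630841  0.16727035 0.012     ]
[0.46255121 0.31722114 0.012     ]
bush [0.43594752 0.28349405 0.03      ]
blade [0.43009815 0.20026561 0.008     ]
nut [0.52003813 0.14109287 0.012     ]
0.05220995714635079 141.52924513972195
0.05546804316259212 143.35031690189777
```

Checks: the base corners are about 160 x 150 mm with yaw near 0, and the handle is 52 mm from the axis, so all fit. The axis is at about (0.507, 0.243) and the handle at 141.5°, which puts the joint at about 0.67. First I lift, close the fingers and align tool x with world x.

```bash
python3 -m handwheel '[{"dp":[0,0,-0.15],"roll":-0.3},{"dp":[0,0,-0.3],"roll":-0.6},{"dp":[0,0,-0.4],"roll":-1},{"dp":[0,0,-0.4],"roll":-1}]' 0 10
python3 -m handwheel '[{"dp":[0,0,0],"roll":-0.3},{"dp":[0,0,0],"roll":-0.6},{"dp":[0,0,0],"roll":-1},{"dp":[0,0,0],"roll":-1}]'
python3 -m handwheel '[{"dp":[0,0,0],"roll":-0.35},{"dp":[0,0,0],"roll":-0.35}]'
python3 -c "
from h import *
s=sensors.get_state();print(s['clock'],s['position'],s['eef_rot'],s['contact_force'],s['grip_width'],s['joint_positions'])"
```

```text
clock: 0.6
position: [0.2187, -0.6129, 0.4654]
eef_rot: [[0.763, -0.646, 0.002], [-0.646, -0.763, -0.004], [0.004, 0.002, -1.0]]
contact_force: [-0.3, -0.4, 0.4]
grip_width: 0.0502
clock: 1.1
position: [0.2185, -0.6125, 0.4636]
eef_rot: [[0.984, -0.18, 0.001], [-0.18, -0.984, -0.001], [0.001, 0.001, -1.0]]
contact_force: [0.1, -1.1, -0.1]
grip_width: 0.0106
clock: 1.35
position: [0.2183, -0.6123, 0.4625]
eef_rot: [[1.0, -0.002, 0.0], [-0.002, -1.0, 0.0], [0.0, -0.0, -1.0]]
contact_force: [-0.2, -0.6, 0.2]
grip_width: 0.0004
1.35 [ 0.21825624 -0.61232956  0.46247005] [[ 9.99997346e-01 -2.25013941e-03  4.95244461e-04]
 [-2.25025803e-03 -9.99997440e-01  2.39086334e-04]
 [ 4.94705215e-04 -2.40200128e-04 -9.99999849e-01]] [-0.20613925 -0.57849877  0.23820651] 0.00044796010627059347 [ 1.31523979  0.44125665 -0.23548182  1.3124089   0.10073708  1.39948317
  1.08212017]
```

```bash
python3 -m handwheel '[{"dp":[0.1,-0.14,0]},{"dp":[0.2,-0.28,0]},{"dp":[0.3,-0.42,0]},{"dp":[0.4,-0.56,0]},{"dp":[0.4,-0.56,0]}]'
python3 -m handwheel '[{"dp":[0.09,-0.14,0]},{"dp":[0.16,-0.28,0]},{"dp":[0.2,-0.42,0]},{"dp":[0.2,-0.56,0]},{"dp":[0.2,-0.56,0]}]'
python3 -m handwheel '[{"dp":[0,-0.15,0]},{"dp":[0,-0.3,0]},{"dp":[0,-0.45,0]},{"dp":[0,-0.6,0]},{"dp":[0,-0.6,0]}]'
cat > plan.py <<'E'
import numpy as np
A=np.array([.507,.2428]);a,b,r=.0175,.009,.0105
def C(deg,R=.052,D=20):
    ph=np.radians(deg);H=A+R*np.array([np.cos(ph),np.sin(ph)])
    th=(deg-90)%360          # push direction angle (clockwise tangent)
    q=int(((th+D)%360)//90);base=90*q;e=((th+D)%360)-base  # e in 0..90: face then corner
    s=[(a,b),(-a,b),(-a,-b),(a,-b)]
    c0=np.array(s[(q-1)%4]);c1=np.array(s[q])
    if e<2*D: n=base;p=c0+(c1-c0)*e/(2*D)
    else: n=base+90*(e-2*D)/(90-2*D);p=c1
    n=np.radians(n);return H-p-r*np.array([np.cos(n),np.sin(n)])
E
python3 - <<'E'
from plan import *
for k in range(0,376,15):
    print(k,C(141.5-k).round(4))
from h import *
p,d=imaging.get_image("wrist");cv2.imwrite("pics/w1.png",p[:,:,::-1])
E
```

```text
0 [0.443  0.2574]
15 [0.4494 0.2704]
30 [0.46   0.2817]
45 [0.4731 0.2915]
60 [0.4867 0.2981]
75 [0.4998 0.3006]
90 [0.5131 0.2983]
105 [0.5261 0.2919]
120 [0.5374 0.2813]
135 [0.553  0.2682]
150 [0.5659 0.2546]
165 [0.5733 0.2415]
180 [0.571  0.2282]
195 [0.5646 0.2152]
210 [0.554  0.2039]
225 [0.5409 0.1941]
240 [0.5273 0.1875]
255 [0.5142 0.185 ]
270 [0.5009 0.1873]
285 [0.4879 0.1937]
300 [0.4766 0.2043]
315 [0.461  0.2174]
330 [0.4481 0.231 ]
345 [0.4407 0.2441]
360 [0.443  0.2574]
375 [0.4494 0.2704]invalid input
invalid input
invalid input
```

View pics/w1.png

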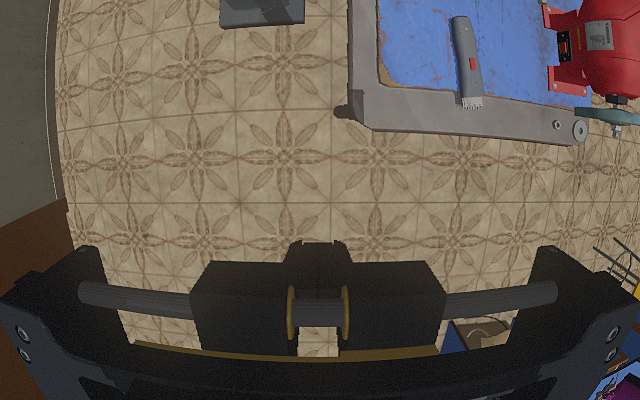

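The wrist view is still over the floor, with the gripper body long along the jaw axis. The moves were refused because "roll" has to be present, so I'll repeat them.

```bash
python3 -m handwheel '[{"dp":[0.1,-0.14,0],"roll":0},{"dp":[0.2,-0.28,0],"roll":0},{"dp":[0.3,-0.42,0],"roll":0},{"dp":[0.4,-0.56,0],"roll":0},{"dp":[0.4,-0.56,0],"roll":0}]'
python3 -m handwheel '[{"dp":[0.09,-0.14,0],"roll":0},{"dp":[0.16,-0.28,0],"roll":0},{"dp":[0.2,-0.42,0],"roll":0},{"dp":[0.2,-0.56,0],"roll":0},{"dp":[0.2,-0.56,0],"roll":0}]'
python3 -m handwheel '[{"dp":[0,-0.15,0],"roll":0},{"dp":[0,-0.3,0],"roll":0},{"dp":[0,-0.45,0],"roll":0},{"dp":[0,-0.6,0],"roll":0},{"dp":[0,-0.6,0],"roll":0}]'

```

```text
clock: 2.02
position: [0.3816, -0.3852, 0.4631]
eef_rot: [[1.0, -0.004, 0.002], [-0.004, -1.0, 0.0], [0.002, -0.0, -1.0]]
contact_force: [-0.6, -0.8, -0.7]
grip_width: 0.0003
clock: 2.65
position: [0.4631, -0.1562, 0.4639]
eef_rot: [[1.0, -0.0, 0.003], [-0.0, -1.0, 0.001], [0.003, -0.001, -1.0]]
contact_force: [-0.1, -1.2, 0.7]
grip_width: 0.0005
clock: 3.28
position: [0.4626, 0.0877, 0.4644]
eef_rot: [[1.0, 0.003, 0.003], [0.003, -1.0, 0.003], [0.003, -0.003, -1.0]]
contact_force: [0.7, -0.4, 0.0]
grip_width: 0.0008
```

```bash
python3 -m handwheel '[{"dp":[-0.03,-0.13,0],"roll":0},{"dp":[-0.06,-0.26,0.1],"roll":0},{"dp":[-0.085,-0.386,0.22],"roll":0},{"dp":[-0.085,-0.386,0.35],"roll":0},{"dp":[-0.085,-0.386,0.35],"roll":0}]'
python3 - <<'E'
from h import *
p,d=imaging.get_image("wrist");cv2.imwrite("pics/w2.png",p[:,:,::-1]);np.save("w2d.npy",d)
c=imaging.calibration("wrist");print(c)
K=c["camera_matrix"]
def fp(X):
    q=c["R"]@X+c["t"];th=np.arctan2(np.hypot(q[0],q[1]),q[2]);u=q[:2]/np.hypot(q[0],q[1])*th
    return K[0,0]*u[0]+K[0,2],K[1,1]*u[1]+K[1,2]
for X in((.507,.2428,.076),(.4665,.2752,.127),(.4665,.2752,.073),(.436,.2835,.03)):print(X,fp(np.array(X)))
E
```

```text
clock: 3.9
position: [0.4274, 0.24, 0.3214]
eef_rot: [[1.0, 0.001, -0.004], [0.001, -1.0, -0.001], [-0.004, 0.001, -1.0]]
contact_force: [0.1, -0.9, 0.2]
grip_width: 0.0005
{'camera_matrix': array([[309.70691629,   0.        , 317.36874904],
       [  0.        , 309.70691629, 201.59007673],
       [  0.        ,   0.        ,   1.        ]]), 'R': array([[ 9.99999879e-01, -3.47497312e-04, -3.48408284e-04],
       [-2.32834185e-04, -9.57896810e-01,  2.87112604e-01],
       [-4.33510041e-04, -2.87112488e-01, -9.57896775e-01]]), 't': array([-0.42868744,  0.1851796 ,  0.48006346])}
(0.507, 0.2428, 0.076) (np.float64(387.7899130109899), np.float64(178.45132844457999))
(0.4665, 0.2752, 0.127) (np.float64(358.60200408666094), np.float64(155.5340696341071))
(0.4665, 0.2752, 0.073) (np.float64(352.1481252972613), np.float64(148.45597676665022))
(0.436, 0.2835, 0.03) (np.float64(323.3150240572833), np.float64(137.30919497892836))
```

View pics/w2.png

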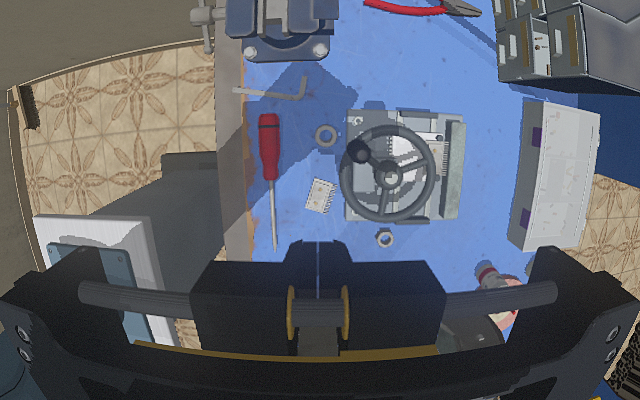

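The wrist view shows the hub at (388,177) and the handle at (360,151), which agrees with the projection to a few pixels. I'll refine both with the depth data.

```bash
cat >> h.py <<'E'
def cloud(d,c):
    K=c["camera_matrix"];v,u=np.mgrid[:d.shape[0],:d.shape[1]]
    x=(u-K[0,2])/K[0,0];y=(v-K[1,2])/K[1,1];th=np.hypot(x,y)+1e-9
    P=np.stack([x/th*np.tan(th)*d,y/th*np.tan(th)*d,d],-1)
    P=P[(d>0)&(th<1.2)];return (P-c["t"])@c["R"]
def meas():
    c=imaging.calibration("wrist");p,d=imaging.get_image("wrist");P=cloud(d,c)
    P=P[np.hypot(P[:,0]-.507,P[:,1]-.2428)<.075]
    top=P[(P[:,2]>.119)&(P[:,2]<.133)]
    rim=P[(P[:,2]>.055)&(P[:,2]<.071)];R=np.hypot(rim[:,0]-.507,rim[:,1]-.2428);rim=rim[R>.044]
    A=np.c_[2*rim[:,:2],np.ones(len(rim))];s=np.linalg.lstsq(A,(rim[:,:2]**2).sum(1),rcond=None)[0]
    hub=P[(P[:,2]>.0715)&(P[:,2]<.08)];hub=hub[np.hypot(hub[:,0]-.507,hub[:,1]-.2428)<.02]
    print("top",len(top),np.median(top,0),top.min(0),top.max(0),"rimfit",len(rim),s[:2],"hub",len(hub),hub.mean(0))
    for o in(s[:2],hub.mean(0)[:2]):
        e=(top.min(0)+top.max(0))[:2]/2-o;print(np.hypot(*e),np.degrees(np.arctan2(e[1],e[0])))
E
python3 -c "
from h import *
meas()"
```

```text
top 324 [0.46564616 0.27638948 0.12638308] [0.45720496 0.26622536 0.11907603] [0.47539066 0.28521796 0.12986259] rimfit 2625 [0.5061845  0.24440111] hub 326 [0.50659951 0.24392568 0.07388963]
0.050714150422623956 141.8596464573729
0.05133431376388958 141.72836805315612
```

```bash
sed -i 's/^A=np.array.*;a,b/A=np.array([.5065,.244]);a,b/' plan.py
cat > nxt.py <<'E'
import sys
from h import *; from plan import C
s=sensors.get_state();p=s['position'];R=s['eef_rot'];print(s['clock'],p.round(4),s['contact_force'].round(1))
for k in map(float,sys.argv[1:]):
    d=np.r_[C(141.8-k),.151]-p;print(k,(R.T@d/.4).round(4))
E
python3 -m handwheel '[{"dp":[0,-0.005,0.13],"roll":0},{"dp":[0,-0.005,0.26],"roll":0},{"dp":[0,-0.005,0.37],"roll":0},{"dp":[0,-0.005,0.426],"roll":0},{"dp":[0,-0.005,0.426],"roll":0}]'
python3 nxt.py 0 15 30 45 60
```

```text
clock: 4.62
position: [0.4325, 0.2426, 0.1564]
eef_rot: [[1.0, -0.004, 0.005], [-0.004, -1.0, 0.002], [0.005, -0.002, -1.0]]
contact_force: [0.5, -0.1, -0.6]
grip_width: 0.0002
4.625 [0.4325 0.2426 0.1564] [ 0.5 -0.1 -0.6]
0.0 [ 0.0247 -0.0394  0.0138]
15.0 [ 0.0404 -0.072   0.014 ]
30.0 [ 0.0663 -0.1005  0.0142]
45.0 [ 0.0991 -0.1253  0.0144]
60.0 [ 0.1329 -0.1419  0.0146]
```

```bash
python3 -m handwheel '[{"dp":[0.025,-0.039,0.014],"roll":0},{"dp":[0.040,-0.072,0.014],"roll":0},{"dp":[0.053,-0.087,0.014],"roll":0},{"dp":[0.066,-0.100,0.014],"roll":0},{"dp":[0.066,-0.100,0.014],"roll":0}]'
python3 nxt.py 30 45 60 75 90; python3 -c "
from h import *
meas()"
```

```text
clock: 5.25
position: [0.4596, 0.2832, 0.1515]
eef_rot: [[1.0, -0.004, 0.006], [-0.004, -1.0, 0.003], [0.006, -0.003, -1.0]]
contact_force: [-0.1, 0.6, 0.2]
grip_width: 0.0006
5.25 [0.4596 0.2832 0.1515] [-0.1  0.6  0.2]
30.0 [-0.0011  0.0012  0.0012]
45.0 [ 0.0316 -0.0237  0.0015]
60.0 [ 0.0655 -0.0403  0.0017]
75.0 [ 0.0983 -0.0471  0.0019]
90.0 [ 0.1315 -0.0415  0.0021]
top 1229 [0.46266863 0.29233608 0.12766431] [0.45081916 0.28579097 0.11900237] [0.49407294 0.301032   0.13299933] rimfit 3234 [0.5053895  0.24615833] hub 0 [nan nan nan]
0.05760322420740068 124.88303026620135
nan nanh.py:23: RuntimeWarning: Mean of empty slice.
  print("top",len(top),np.median(top,0),top.min(0),top.max(0),"rimfit",len(rim),s[:2],"hub",len(hub),hub.mean(0))
  ret = um.true_divide(
h.py:24: RuntimeWarning: Mean of empty slice.
  for o in(s[:2],hub.mean(0)[:2]):
```

```bash
python3 - <<'E'
from h import *
p,_=imaging.get_image("scene");q,_=imaging.get_image("wrist")
a=cv2.resize(p[180:290,150:280],(780,660))[:,:,::-1]
b=cv2.resize(q[40:240,240:480],(780,650))[:,:,::-1]
cv2.imwrite("pics/c1.png",cv2.resize(np.vstack([a,b]),(357,600)))
E
```

```text
(no output)
```

View pics/c1.png

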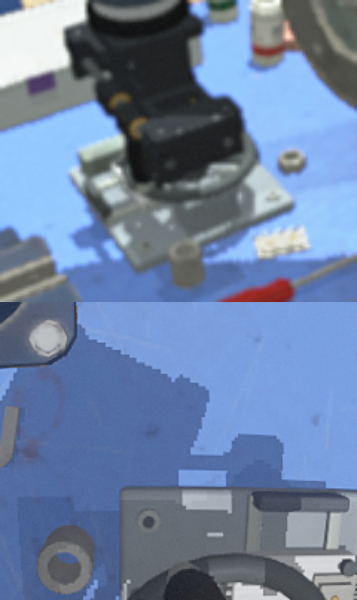

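The fingers stand beside the handle. In the wrist crop the handle appears at about (195,585), next to the finger, and the loose parts are undisturbed. Next I continue to 90°.

```bash
python3 -m handwheel '[{"dp":[0.032,-0.024,0],"roll":0},{"dp":[0.066,-0.040,0],"roll":0},{"dp":[0.098,-0.047,0],"roll":0},{"dp":[0.132,-0.042,0],"roll":0},{"dp":[0.132,-0.042,0],"roll":0}]'
python3 nxt.py 90 105 120 135 150; python3 - <<'E'
from h import *
# wheel/carriage check: carriage moves 8 mm/rad; look at depth points of top cam
p,_=imaging.get_image("scene");q,_=imaging.get_image("top")
a=cv2.resize(p[180:290,150:280],(709,600))[:,:,::-1]
b=cv2.resize(q[145:230,190:290],(706,600))[:,:,::-1]
cv2.imwrite("pics/c2.png",cv2.resize(np.hstack([a,b]),(800,340)))
E
```

```text
clock: 6.02
position: [0.5138, 0.2985, 0.1515]
eef_rot: [[1.0, -0.006, 0.007], [-0.006, -1.0, 0.003], [0.007, -0.003, -1.0]]
contact_force: [-0.1, 0.1, 0.3]
grip_width: 0.0003
6.025 [0.5138 0.2985 0.1515] [-0.1  0.1  0.3]
90.0 [-0.0036 -0.0026  0.0013]
105.0 [0.029  0.013  0.0014]
120.0 [0.0575 0.0389 0.0016]
135.0 [0.0965 0.0715 0.0018]
150.0 [0.1291 0.1052 0.0019]
```

View pics/c2.png

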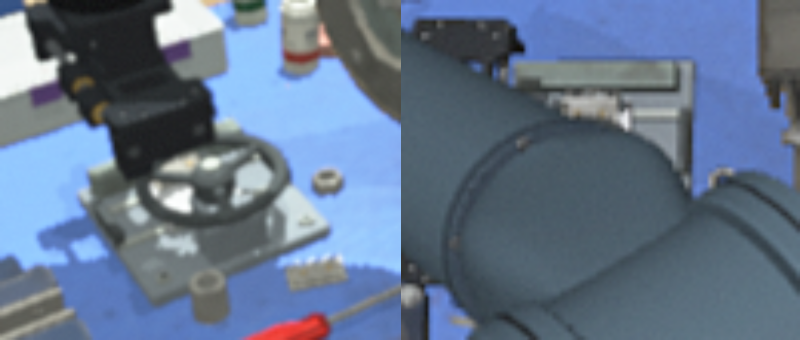

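The handle is now behind the gripper, the wheel has turned, and the blade has moved right, so the push works. I'll go on.

```bash
python3 -m handwheel '[{"dp":[0.029,0.013,0],"roll":0},{"dp":[0.058,0.039,0],"roll":0},{"dp":[0.096,0.072,0],"roll":0},{"dp":[0.129,0.105,0],"roll":0},{"dp":[0.129,0.105,0],"roll":0}]'
python3 nxt.py 150 165 180 195 210
```

```text
clock: 6.75
position: [0.5664, 0.2539, 0.1518]
eef_rot: [[1.0, -0.009, 0.008], [-0.009, -1.0, 0.001], [0.008, -0.002, -1.0]]
contact_force: [0.7, -0.1, -0.6]
grip_width: 0.0002
6.75 [0.5664 0.2539 0.1518] [ 0.7 -0.1 -0.6]
150.0 [-0.0032 -0.0054  0.002 ]
165.0 [0.0164 0.0272 0.0021]
180.0 [0.0109 0.0605 0.002 ]
195.0 [-0.0046  0.0932  0.0019]
210.0 [-0.0304  0.1218  0.0016]
```

```bash
python3 -m handwheel '[{"dp":[0.016,0.027,0.001],"roll":-0.017},{"dp":[0.011,0.060,0.001],"roll":-0.017},{"dp":[-0.005,0.093,0.001],"roll":-0.017},{"dp":[-0.030,0.122,0.001],"roll":-0.017},{"dp":[-0.030,0.122,0.001],"roll":-0.017}]'
python3 nxt.py 210 225 240 255 270
```

```text
clock: 7.38
position: [0.553, 0.203, 0.151]
eef_rot: [[1.0, -0.001, 0.007], [-0.001, -1.0, -0.001], [0.007, 0.001, -1.0]]
contact_force: [-0.4, -0.0, -0.1]
grip_width: 0.0006
7.375 [0.553 0.203 0.151] [-0.4 -0.  -0.1]
210.0 [ 0.002  -0.0059  0.0001]
225.0 [-0.0308  0.0189 -0.0001]
240.0 [-0.0647  0.0354 -0.0004]
255.0 [-0.0975  0.0422 -0.0006]
270.0 [-0.1308  0.0365 -0.0008]
```

```bash
python3 -m handwheel '[{"dp":[-0.031,0.019,0],"roll":0},{"dp":[-0.065,0.035,0],"roll":0},{"dp":[-0.098,0.042,0],"roll":0},{"dp":[-0.131,0.037,0],"roll":0},{"dp":[-0.131,0.037,0],"roll":0}]'
python3 nxt.py 270 285 300 315 330; python3 - <<'E'
from h import *
p,_=imaging.get_image("scene");q,_=imaging.get_image("wrist")
a=cv2.resize(p[180:290,150:280],(709,600))[:,:,::-1]
b=cv2.resize(q[60:260,230:470],(709,600))[:,:,::-1]
cv2.imwrite("pics/c3.png",cv2.resize(np.hstack([a,b]),(800,340)))
E
```

```text
clock: 8.0
position: [0.499, 0.1884, 0.1505]
eef_rot: [[1.0, 0.0, 0.005], [0.0, -1.0, -0.002], [0.005, 0.002, -1.0]]
contact_force: [0.4, -0.0, -0.1]
grip_width: 0.0005
8.0 [0.499  0.1884 0.1505] [ 0.4 -0.  -0.1]
270.0 [ 0.0042 -0.     -0.0011]
285.0 [-0.0284 -0.0159 -0.0013]
300.0 [-0.0567 -0.0419 -0.0015]
315.0 [-0.0955 -0.0748 -0.0018]
330.0 [-0.1279 -0.1087 -0.0021]
```

View pics/c3.png

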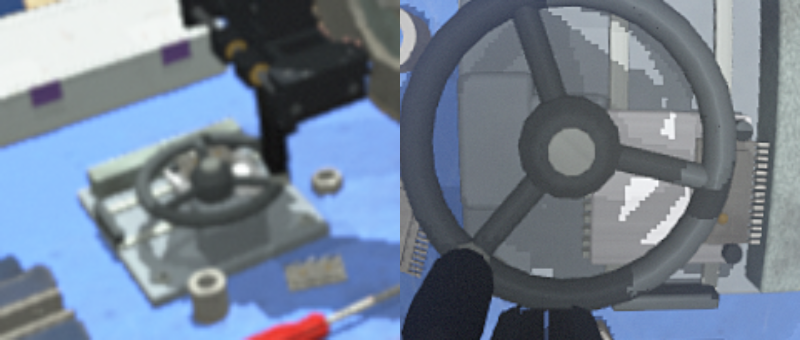

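The wrist view (right half) shows the handle at (450,290) beside the closed fingers, with its spoke at about -132° against the -128° planned. It may be a few degrees ahead, so the last part goes more slowly: to 330°, then measure.

```bash
python3 -m handwheel '[{"dp":[-0.028,-0.016,-0.001],"roll":0},{"dp":[-0.057,-0.042,-0.001],"roll":0},{"dp":[-0.096,-0.075,-0.001],"roll":0},{"dp":[-0.112,-0.092,-0.001],"roll":0},{"dp":[-0.112,-0.092,-0.001],"roll":0}]'
python3 nxt.py 322 330 340 345 350 355 360;  python3 - <<'E'
from h import *
q,d=imaging.get_image("wrist");c=imaging.calibration("wrist");np.savez("w3.npz",q=q,d=d,**c)
cv2.imwrite("pics/w3.png",cv2.resize(q[60:260,230:470],(709,600))[:,:,::-1])
E
```

```text
clock: 8.72
position: [0.454, 0.226, 0.1504]
eef_rot: [[1.0, 0.001, 0.005], [0.001, -1.0, -0.002], [0.005, 0.002, -1.0]]
contact_force: [0.7, 0.2, -0.1]
grip_width: 0.0004
8.725 [0.454  0.226  0.1504] [ 0.7  0.2 -0.1]
322.0 [ 0.0007  0.0033 -0.0015]
330.0 [-0.0155 -0.0148 -0.0016]
340.0 [-0.0321 -0.0369 -0.0017]
345.0 [-0.0347 -0.0477 -0.0017]
350.0 [-0.0338 -0.0586 -0.0017]
355.0 [-0.0319 -0.0697 -0.0017]
360.0 [-0.0289 -0.0809 -0.0017]
```

View pics/w3.png

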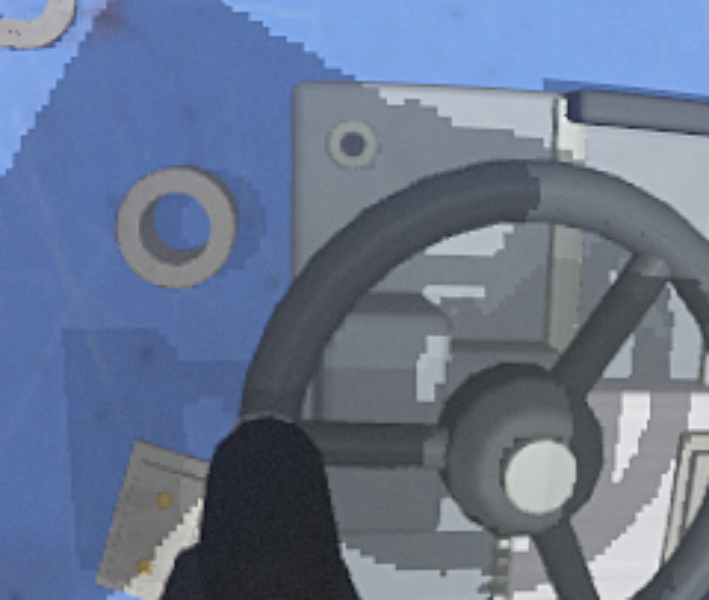

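The spoke to the handle lies at about 180°, (310,442)–(435,445), which matches the plan at 322°. Next: push to about 352°, back off to the same viewpoint as before, and measure.

```bash
python3 -m handwheel '[{"dp":[-0.016,-0.015,-0.001],"roll":0},{"dp":[-0.032,-0.037,-0.001],"roll":0},{"dp":[-0.035,-0.050,-0.001],"roll":0},{"dp":[-0.033,-0.062,-0.001],"roll":0},{"dp":[-0.033,-0.062,-0.001],"roll":0}]'
python3 nxt.py 352 360
python3 -m handwheel '[{"dp":[-0.033,0.02,0],"roll":0},{"dp":[-0.037,0.025,-0.1],"roll":0},{"dp":[-0.037,0.025,-0.25],"roll":0},{"dp":[-0.037,0.025,-0.42],"roll":0},{"dp":[-0.037,0.025,-0.42],"roll":0}]'
python3 -c "
from h import *
print(sensors.get_state()['position']);meas()"
```

```text
clock: 9.4
position: [0.4412, 0.2512, 0.1507]
eef_rot: [[1.0, 0.001, 0.005], [0.001, -1.0, -0.001], [0.005, 0.001, -1.0]]
contact_force: [-0.1, -0.7, -0.6]
grip_width: 0.0002
9.4 [0.4412 0.2512 0.1507] [-0.1 -0.7 -0.6]
352.0 [-0.0011  0.     -0.0008]
360.0 [ 0.0032 -0.0178 -0.0008]
clock: 10.02
position: [0.4272, 0.2434, 0.323]
eef_rot: [[1.0, 0.001, 0.013], [0.001, -1.0, 0.004], [0.013, -0.004, -1.0]]
contact_force: [-0.7, 0.1, -1.3]
grip_width: 0.0008
[0.42719062 0.24341761 0.32301673]
top 324 [0.46207965 0.27179668 0.12674256] [0.45332712 0.2623294  0.11902249] [0.47217361 0.27989979 0.1298445 ] rimfit 2607 [0.50616586 0.24444961] hub 308 [0.50693736 0.2441756  0.07386594]
0.05095023386710633 148.44253759389622
0.05175132676623043 148.63105855435947
```

The handle is at 148.5° and needs about 6.7° more. The same view read 141.8° at the start. I'll go back down and push the rest gently.

```bash
python3 -m handwheel '[{"dp":[0,0,0.13],"roll":0},{"dp":[0,0,0.26],"roll":0},{"dp":[0,0,0.37],"roll":0},{"dp":[0,0,0.428],"roll":0},{"dp":[0,0,0.428],"roll":0}]'
python3 nxt.py 348 352 355 357 358.7
```

```text
clock: 10.7
position: [0.4264, 0.2422, 0.1477]
eef_rot: [[1.0, 0.002, 0.005], [0.002, -1.0, -0.0], [0.005, 0.0, -1.0]]
contact_force: [-0.3, 0.1, 0.1]
grip_width: 0.0005
10.7 [0.4264 0.2422 0.1477] [-0.3  0.1  0.1]
348.0 [ 0.0348 -0.0136 -0.0081]
352.0 [ 0.0359 -0.0224 -0.0081]
355.0 [ 0.0372 -0.0291 -0.0081]
357.0 [ 0.0382 -0.0335 -0.0081]
358.7 [ 0.0393 -0.0373 -0.0081]
```

```bash
python3 -m handwheel '[{"dp":[0.035,-0.014,-0.008],"roll":0},{"dp":[0.036,-0.022,-0.008],"roll":0},{"dp":[0.037,-0.029,-0.008],"roll":0},{"dp":[0.038,-0.033,-0.008],"roll":0},{"dp":[0.039,-0.036,-0.008],"roll":0}]'
python3 nxt.py 357 358.7 360
```

```text
clock: 11.32
position: [0.4417, 0.2566, 0.151]
eef_rot: [[1.0, 0.003, 0.005], [0.003, -1.0, -0.0], [0.005, 0.0, -1.0]]
contact_force: [-0.2, -3.2, 0.5]
grip_width: 0.0006
11.325 [0.4417 0.2566 0.151 ] [-0.2 -3.2  0.5]
357.0 [-0.      0.0024  0.0001]
358.7 [ 0.001  -0.0014  0.0001]
360.0 [ 0.0019 -0.0043  0.0001]
```

Still in contact at about 3 N. I'll retreat the same way and measure.

```bash
python3 -m handwheel '[{"dp":[-0.03,0.025,0],"roll":0},{"dp":[-0.037,0.035,-0.1],"roll":0},{"dp":[-0.037,0.035,-0.25],"roll":0},{"dp":[-0.037,0.035,-0.43],"roll":0},{"dp":[-0.037,0.035,-0.43],"roll":0}]'
python3 -c "
from h import *
print(sensors.get_state()['position']);meas();meas()"
```

```text
clock: 11.95
position: [0.4275, 0.2447, 0.3272]
eef_rot: [[1.0, 0.003, 0.012], [0.003, -1.0, 0.004], [0.012, -0.004, -1.0]]
contact_force: [-0.2, -0.1, -0.1]
grip_width: 0.0005
[0.42750223 0.24466073 0.32716565]
top 307 [0.46451374 0.27533998 0.12663142] [0.4566094  0.26456609 0.11911538] [0.47404053 0.28386625 0.12973941] rimfit 2536 [0.5062286  0.24440639] hub 316 [0.50674288 0.24367802 0.07388717]
0.050613538015862505 143.91615388701845
0.051458934337977096 143.59799829883025
top 311 [0.46450946 0.2754627  0.12658899] [0.45605869 0.26590547 0.11909345] [0.47401149 0.28381381 0.12961748] rimfit 2561 [0.50615423 0.24442417] hub 321 [0.50668069 0.24417256 0.07389454]
0.051157618670771614 143.4919774036595
0.05173057681855073 143.61489204129376
```

1.7° is left, about 1.6 mm. One more nudge, to (0.4427, 0.258).

```bash
python3 -m handwheel '[{"dp":[0,0,0.13],"roll":0},{"dp":[0,0,0.26],"roll":0},{"dp":[0,0,0.37],"roll":0},{"dp":[0,0,0.435],"roll":0},{"dp":[0,0,0.435],"roll":0}]'
python3 -c "
from h import *
s=sensors.get_state();p=s['position']
for X in((.4405,.2535,.151),(.4416,.2562,.151),(.4427,.258,.151)):print((s['eef_rot'].T@(np.array(X)-p)/.4).round(4))"
```

```text
clock: 12.68
position: [0.4255, 0.2423, 0.1469]
eef_rot: [[1.0, 0.004, 0.001], [0.004, -1.0, -0.002], [0.001, 0.002, -1.0]]
contact_force: [0.0, 0.6, -0.0]
grip_width: 0.0011
[ 0.0377 -0.0278 -0.0103]
[ 0.0405 -0.0345 -0.0103]
[ 0.0432 -0.039  -0.0103]
```

```bash
python3 -m handwheel '[{"dp":[0.030,-0.018,-0.010],"roll":0},{"dp":[0.038,-0.028,-0.010],"roll":0},{"dp":[0.0405,-0.0345,-0.010],"roll":0},{"dp":[0.043,-0.039,-0.010],"roll":0},{"dp":[0.043,-0.039,-0.010],"roll":0}]'
python3 -m handwheel '[{"dp":[-0.03,0.025,0],"roll":0},{"dp":[-0.037,0.035,-0.1],"roll":0},{"dp":[-0.037,0.035,-0.25],"roll":0},{"dp":[-0.037,0.035,-0.43],"roll":0},{"dp":[-0.037,0.035,-0.43],"roll":0}]'
python3 -c "
from h import *
print(sensors.get_state()['position']);meas();meas()
p,d=imaging.get_image('wrist');cv2.imwrite('pics/w4.png',p[:,:,::-1])"
```

```text
clock: 13.3
position: [0.4425, 0.2579, 0.151]
eef_rot: [[1.0, 0.004, 0.001], [0.004, -1.0, -0.002], [0.001, 0.002, -1.0]]
contact_force: [-1.3, -1.1, 0.7]
grip_width: 0.0002
clock: 13.92
position: [0.429, 0.2458, 0.3271]
eef_rot: [[1.0, 0.004, 0.008], [0.004, -1.0, 0.001], [0.008, -0.001, -1.0]]
contact_force: [0.3, 0.5, -0.3]
grip_width: 0.0004
[0.42896847 0.24580973 0.32709964]
top 305 [0.46520335 0.27644757 0.12667247] [0.45730631 0.26532442 0.11915384] [0.4756438  0.28458799 0.12996092] rimfit 2545 [0.50621934 0.24449133] hub 303 [0.50689785 0.24425603 0.07401361]
0.05007711265741316 142.52904059184644
0.050759270448379884 142.78417920932156
top 311 [0.46522085 0.27634562 0.12655803] [0.45727831 0.26664065 0.11920811] [0.47447827 0.28483158 0.13038442] rimfit 2556 [0.50619179 0.24441437] hub 329 [0.5067429  0.24406808 0.07376657]
0.05105124391257991 142.15443002828803
0.051698941412593125 142.22610254914355
```

View pics/w4.png

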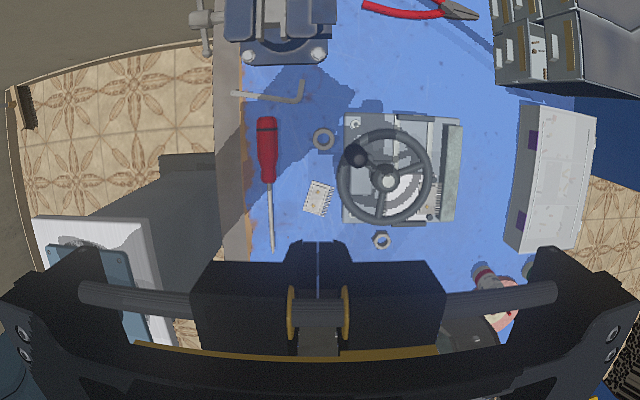

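The handle at (357,155) is back at its start angle to about 0.5°, and its top is within 0.5 mm of where it began. The carriage has moved right, the loose parts are in place and the robot is clear.

```bash
python3 -c "
from h import *
print(workorder.hand_in(),sensors.get_state()['clock'])"
```

```text
the job is handed in; nothing more can be done
the job is handed in; nothing more can be done
```

I pushed the hand wheel one full clockwise turn with closed fingers on the trailing side of the handle. After two small final nudges I backed the arm away, and I handed in at about 14 s.

**Handle:** the last two measurements put it at 142.2–142.8°, against 141.8° at the start. It is therefore short of a full turn by about 0.5°, which is within measurement noise. The top of the handle is within 0.5 mm of where it began.

**Carriage and loose parts:** pictures show the carriage has moved right, but I did not measure its 50 mm travel. The bush, loose blade, nut and red screwdriver look unmoved in the last wrist picture. The clipper was out of that view, so I did not check it again.

**Force:** the highest wrist force I read was about 3 N. I read it at the end of each call, so peaks in between were not recorded.

**Failures along the way:**
- One set of three moves was refused because "roll" was missing; the arm did not move.
- One handle measurement mid-turn was spoiled by the fingers being in view, so I did not use it.

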